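# Load a bench reactor and hold its head closed on the dowels

## Robot

A 7-joint arm with a two-finger parallel gripper is mounted at the origin on the work surface. World frame = base frame: x ahead of the robot, y to its left, z up, the work surface at z = 0. Lengths are in m, angles in rad, forces in N, time in s.
With the tool pointing down it reaches from about 0.4 to 0.85 m from the base axis. Payload 10.4 kg.
Tool frame: the origin (TCP) lies on the centre line of the jaws, within the pads' length; the fingertips stand manip.finger_overhang ahead of it and the grasp point (between the pads) lies 6 mm ahead of it (manip.finger_overhang is the distance from the TCP to the fingertips, in m); z points along the fingers, y is the line along which they close (so a half turn about z gives the same grasp; the last joint's range is limited). The gripper opens to 87 mm and grips with 3 to 60 N. Pads are 19 mm wide; open, the fingers measure 117 mm over their backs; the gripper's body (75 mm by 190 mm) begins 51 mm behind the grasp point.
Start: joints at [-1.259, 0.332, -0.065, 1.46, 0.022, 1.35, -0.088], TCP at [0.205, 0.59, 0.248] pointing down, gripper open.
Joint ranges: [-2.6, 2.6], [-0.5, 2.12], [-1.47, 1.34], [0.16, 2.42], [-1.27, 4.41], [0.06, 2.06], [-2.6, 2.6]. Speed limits (rad/s): [2.22, 2.22, 2.79, 2.79, 3.14, 3.14, 3.14].

## Interface

Orientations are given as [roll, pitch, yaw] about the fixed x, y, z axes, in that order (R = Rz(yaw) Ry(pitch) Rx(roll)).
In Python, from rig import readout, read_camera, job, manip gives the robot as it stands. The module is installed in compiled form; this text tells all that it offers.
- The arm moves only by the tool send_rows, never from a script. Its argument "steps" is a list of rows, each a list of 3 entries, a list of its own where there are three numbers: the shift along the tool's x, y, z scaled (see below), then the turn, a rotation vector about the tool's x, y, z scaled (see below), then the opening, from 0 (shut) to 1 (fully open). In form: [[[dx, dy, dz], [rx, ry, rz], claw], ...]. A call has 1 to 12 rows; each row shifts and turns the commanded pose from where the row before left it, along the tool's axes as they then stand; what a row does not reach is not made up. The controller multiplies each number of a shift by 0.4 m and each number of a turn by 0.5 rad. A row lasts 1/12 s, in which the tool goes at most 41.7 mm and 7.16 degrees, less where a joint would pass 70% of its speed; a pose out of reach is approached as far as the arm can. A call with a number of a shift or a turn outside -1 to 1 is refused whole. A call with a gripper value outside its range is refused whole. The fingers move at their own pace and stop on an object; "newtons" is the grip in N (left out, the last holds). Time passes only in rows, so rows that do not move let the fingers close. It gives the time, the measured TCP pose, the force, the opening and the grip force at its end, in the units of the state.
- readout.observe(): the state, without advancing time (a new reading comes with each control period).
- read_camera(name): name is "scene" or "side" or "wrist"; returns a dict with "img" (480x640x3 uint8, blue, green, red), "fx", "fy", "cx", "cy" (pixels), "eye" and "orientation" of the camera in the world. Camera axes: x right, y down, z forward; pixel columns grow to the right and rows downward; lengths in m; the calibration is good to about 2 mm. A picture is of the moment at which its call begins. There is no depth.
- job.close_job(): hands the job in; it is judged then, once.
The state is a dict: "time_s": time; "joint_positions": joint angles; "joint_velocities": joint speeds; "tau": joint torques, N m; "tool_pos": TCP position; "orientation": TCP orientation; "contact_force": force on the tool from outside, world axes, zero at the start; "ft_torque": the same for the moment, N m; "finger_gap": opening from 0.0 (shut) to 1.0 (fully open); "grip_force": force on a finger pad.
Only numpy, scipy, OpenCV 4.12 (cv2) and the standard library are available. Lean on these libraries where they do the work, as an engineer would, in place of code of your own. Each camera call takes 0.05 s, during which the arm holds its last target. There are 200 camera calls.

## Task

Load and close the small bench reactor: lower the white liner into the steel vessel and the amber glass insert into the liner, then bring the aluminium head over them, line its two ear holes up with the two brass dowels and press it down against the sprung blue seal until the flanges meet all round. Finish while still holding the head pressed fully shut (the clamps go on next), so do not let go or ease off at the end. Lower things in rather than dropping them, and leave everything else on the bench where it stands.

Things in the scene. Friction and masses are not known exactly. Their poses are not given: they have to be found in the camera images.
- mouth (a point): Centre of the steel reactor vessel's mouth, level with its flange face, 85 mm above the bench; z up. The reactor is fixed (place and yaw vary) in a dark heater jacket on a grey 150 mm square base. Bore 62 mm across, its floor 65 mm below this point. Flange 96 mm across, plus two ears along this point's +x and -x axis, reaching 69 mm from the centre
- dowel_a (a point): Tip of the brass dowel on the reactor's +x ear: 54 mm from the mouth's centre, 8 mm thick, 22 mm tall above the flange face, its last 5 mm tapered
- dowel_b (a point): Tip of the other, equal dowel, on the -x ear
- seal (a joint): How far the blue sprung seal ring (69 to 81 mm across) in the vessel's flange is pressed down, m: 0 = up, 4 mm proud of the flange; 0.004 = level with it, flanges touching. Spring force 6 N at 0, plus 2 N per mm (14 N at 0.004). The head's weight alone does not press it down; about 10 N of push on the head closes it, more goes metal on metal, and it springs back if let go
- liner_mid (a point): White liner, an open round cup 57 mm across, 89 mm tall, wall 5 mm, floor 6 mm, about 140 g, upright on the bench. This point: on its axis, half-way up (44.5 mm). Foot chamfered. Seated in the vessel it stands 24 mm above the flange face (20 mm above the seal), so hold it by the outside within 14 mm or so of its rim, fingers across the line of the dowels
- insert_mid (a point): Amber glass insert, an open round cup 41 mm across, 103 mm tall, wall 3 mm, about 80 g, upright on the bench. This point: on its axis, half-way up (51.5 mm). Foot chamfered. It fits in the liner (47 mm across inside); seated there it stands 20 mm above the liner's rim and 44 mm above the flange face, so hold it by the outside within 14 mm or so of its rim
- head_grip (a point): The place to grip the aluminium reactor head (about 450 g, 99 mm tall, standing on its flange on the bench): on its axis in the dark valve block, 80 mm above its underside; z up. The block is 26 mm thick along this point's y (flat faces to grip), 44 mm long along x, and rises from the dome's flat top (57 mm above the underside) to 99 mm; small stems stick out along x to 38 mm
- head_foot (a point): Centre of the head's underside, 80 mm below head_grip, same axes. Flange 96 mm across, 14 mm thick, with an ear along +x and -x, each with a 10 mm through hole for a dowel 54 mm from the axis; either way round fits. Inside is a hollow 67 mm across and 50 mm deep that goes over liner and insert
- wash_bottle: bystander: white wash bottle with red top, 54 mm across, 135 mm tall; origin under its centre
- clamp_half: bystander: dark half-ring clamp lying flat, about 172 x 48 x 20 mm; origin at the centre of its ring, 45 mm from its inner side, on the bench
- amber_bottle: bystander: amber bottle with black cap, 72 mm across, 150 mm tall; origin under its centre
- small_beaker: bystander: small clear beaker, 50 mm across, 60 mm tall; origin under its centre
- big_beaker: bystander: blue beaker, 72 mm across, 85 mm tall; origin under its centre
- pipette_bulb: bystander: red pipette bulb standing on its base, 48 mm across, 66 mm tall; origin under its centre
- spatula: bystander: thin steel lab spatula lying flat, 172 mm long, 9 mm wide; origin under its middle
Mind the look-alikes: they are no part of the job. Leave any pink look-alike of the part that bears insert_mid alone. What is shaped like the part that bears liner_mid but pink is not meant.

How it is judged:
By the outcome, as a careful person would: the job done as asked, in the order asked, and still so for the second after the job is handed in, while the arm keeps its last pose, push and grip.
It also fails if it takes over 72 s, if anything falls off the work surface, if the arm or the gripper's body presses on something with over 40 N, if the wrist force passes 120 N, or if a joint passes its speed limit or range.

## Working session

There is one attempt and no reset: what is moved stays moved. The work goes in short steps, Python scripts to look and compute and a tool call to move; the robot and the scene stay as the last step left them, time stands still between calls to the robot, and variables do not carry over. Pictures are saved under pics/ and viewed, at most 10 in all, crops included, and the job is handed in when it is done.

Besides the shell and the picture viewer there is one more tool, called after ">>>" by a JSON object that holds its "method" and its "body". send_rows: Moves the arm, as the interface text tells. Shifts and turns lie within -1 to 1; 1 stands for 0.4 m of shift or 0.5 rad of turn. Its arguments: {"type":"object","properties":{"steps":{"type":"array","items":{"type":"array"}},"newtons":{"type":"number"}},"required":["steps"]}

```bash
mkdir -p pics; python3 - <<'E'
from rig import readout, read_camera, job, manip
import cv2,numpy as np
print(readout.observe(), manip.finger_overhang)
for n in ("scene","side","wrist"):
    c=read_camera(n); cv2.imwrite(f"pics/{n}0.png",c["img"]); print(n,c["fx"],c["fy"],c["cx"],c["cy"],c["eye"],c["orientation"])
E
```

```text
{'time_s': 0.0, 'joint_positions': array([-1.25864402,  0.3328478 , -0.06471911,  1.46098872,  0.0216221 ,
        1.34990891, -0.08847413]), 'joint_velocities': array([ 0.00115787,  0.00053763,  0.00100543,  0.00054585,  0.00080332,
       -0.00058779,  0.00058907]), 'tau': array([ 1.28164833e-03, -6.23272705e+01,  2.57834344e-02, -3.89882290e+01,
       -6.10620528e-02,  4.01328353e-02,  1.23273512e-04]), 'tool_pos': array([0.20521254, 0.58995182, 0.24674638]), 'orientation': array([-3.14013889e+00,  8.56775518e-05,  2.80691120e+00]), 'contact_force': array([ 0.18242965, -0.05971819, -0.68518706]), 'ft_torque': array([-0.0192558 ,  0.06813503, -0.02225641]), 'grip_force': 0.0, 'finger_gap': 1.001273181527249} 0.025
scene 528.7579725465349 528.7579725465349 325.37687590343586 237.78951729892606 [1.24881771 0.21910367 1.21030313] [-2.5719653   0.00945751  1.8514062 ]
side 442.8490528352418 442.8490528352418 320.5558212603461 237.23864199516652 [ 0.4705622  -0.83924911  0.90433863] [-2.33612114  0.01046761 -0.13107234]
wrist 366.35232563503575 366.35232563503575 313.53331608653076 234.99781798271408 [0.13627913 0.61413625 0.38378374] [2.87165282e+00 1.40788699e-03 1.23684884e+00]
```

View pics/scene0.png

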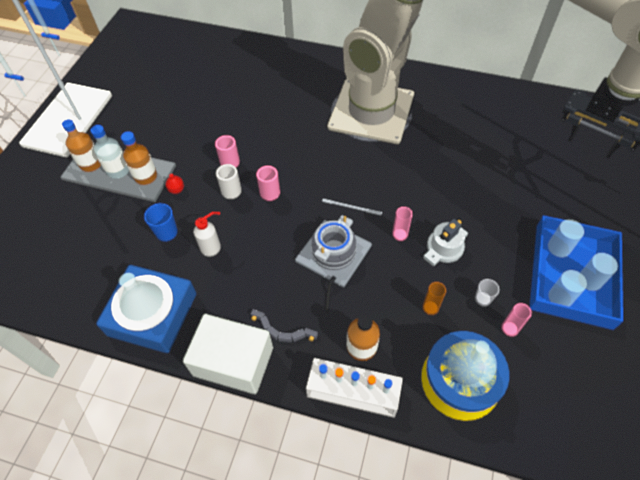

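View pics/side0.png

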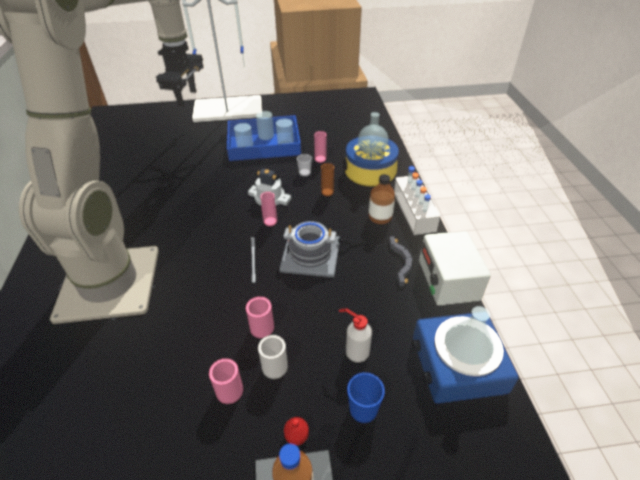

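Scene view: white liner at (229,181), insert (434,298), head (447,242), reactor (333,240), with pink look-alikes beside them. The side view shows liner (273,357), insert (327,180), head (268,188), reactor (310,243). Next I'll measure with masks and zoom in.

```bash
cat > h.py <<'E'
import cv2,numpy as np
from scipy.spatial.transform import Rotation as R
from rig import readout, read_camera
def cam(n):
    c=read_camera(n); c["R"]=R.from_euler("xyz",c["orientation"]).as_matrix(); c["eye"]=np.array(c["eye"]); return c
def ray(c,u):
    d=c["R"]@np.array([(u[0]-c["cx"])/c["fx"],(u[1]-c["cy"])/c["fy"],1.]); return d/np.linalg.norm(d)
def plane(c,u,z):
    d=ray(c,u); return c["eye"]+d*(z-c["eye"][2])/d[2]
def proj(c,p):
    q=c["R"].T@(np.array(p)-c["eye"]); return np.array([c["fx"]*q[0]/q[2]+c["cx"],c["fy"]*q[1]/q[2]+c["cy"]])
def tri(c1,u1,c2,u2):
    A=[];b=[]
    for c,u in((c1,u1),(c2,u2)):
        d=ray(c,u);P=np.eye(3)-np.outer(d,d);A.append(P);b.append(P@c["eye"])
    return np.linalg.lstsq(np.vstack(A),np.hstack(b),rcond=None)[0]
def mask(img,lo,hi,box=None):
    m=cv2.inRange(cv2.cvtColor(img,cv2.COLOR_BGR2HSV),lo,hi)
    if box:
        k=np.zeros_like(m);x0,y0,x1,y1=box;k[y0:y1,x0:x1]=255;m&=k
    return m
def blobs(m,amin=5):
    cs,_=cv2.findContours(m,cv2.RETR_EXTERNAL,cv2.CHAIN_APPROX_NONE)
    return sorted([c for c in cs if len(c)>=5 and cv2.contourArea(c)>=amin],key=cv2.contourArea,reverse=True)
def hullc(c):
    m=cv2.moments(cv2.convexHull(c)); return np.array([m["m10"],m["m01"]])/m["m00"]
E
python3 - <<'E'
from h import *
s,d=cam("scene"),cam("side")
def show(n,a,b): print(n,a,b,tri(s,a,d,b).round(4))
W=((0,0,120),(180,60,255))
l=[hullc(blobs(mask(c["img"],*W,box))[0]) for c,box in((s,(213,162,245,202)),(d,(250,330,293,383)))]
show("liner",*l)
A=((5,120,50),(22,255,255))
l=[hullc(blobs(mask(c["img"],*A,box))[0]) for c,box in((s,(415,275,455,320)),(d,(315,158,340,200)))]
show("insert",*l)
B=((105,90,60),(130,255,255))
l=[cv2.fitEllipse(cv2.convexHull(blobs(mask(c["img"],*B,box))[0]))[0] for c,box in((s,(305,215,360,265)),(d,(285,215,335,260)))]
show("seal",*l); print(plane(s,l[0],.089),plane(d,l[1],.089))
for c,z in((s,.107),(d,.107)):
    box=(295,205,375,275) if c is s else (275,215,345,260)
    for b in blobs(mask(c["img"],(8,70,90),(30,255,255),box),2): print("dowel",hullc(b),cv2.contourArea(b),plane(c,hullc(b),.1))
a=cv2.resize(s["img"][200:300,290:390],(400,300*4//3)); 
cr=[cv2.resize(x,(400,300),interpolation=cv2.INTER_CUBIC) for x in (s["img"][210:270,295:375],s["img"][210:270,408:488],d["img"][215:275,270:350],d["img"][160:220,228:308])]
cv2.imwrite("pics/z.png",np.vstack([np.hstack(cr[:2]),np.hstack(cr[2:])]))
E
```

```text
liner [228.41304348 180.62215321] [272.55963764 355.32628754] [ 0.4269 -0.3114  0.05  ]
insert [433.9944186  297.53922481] [326.98842902 179.16777926] [0.6333 0.3038 0.0535]
seal (333.40667724609375, 235.74400329589844) (309.3979187011719, 232.66612243652344) [0.5469 0.0277 0.0856]
[0.55029444 0.02783705 0.089     ] [0.54566354 0.02521013 0.089     ]
dowel [344.43589744 218.07692308] 10.0 [0.49778769 0.04236994 0.1       ]
dowel [322.03921569 249.62745098] 8.5 [0.60385744 0.01374779 0.1       ]
dowel [289.54545455 227.56060606] 7.5 [0.4940963  0.04099657 0.1       ]
dowel [329.44444444 230.96296296] 6.0 [0.59821433 0.01255753 0.1       ]
```

View pics/z.png

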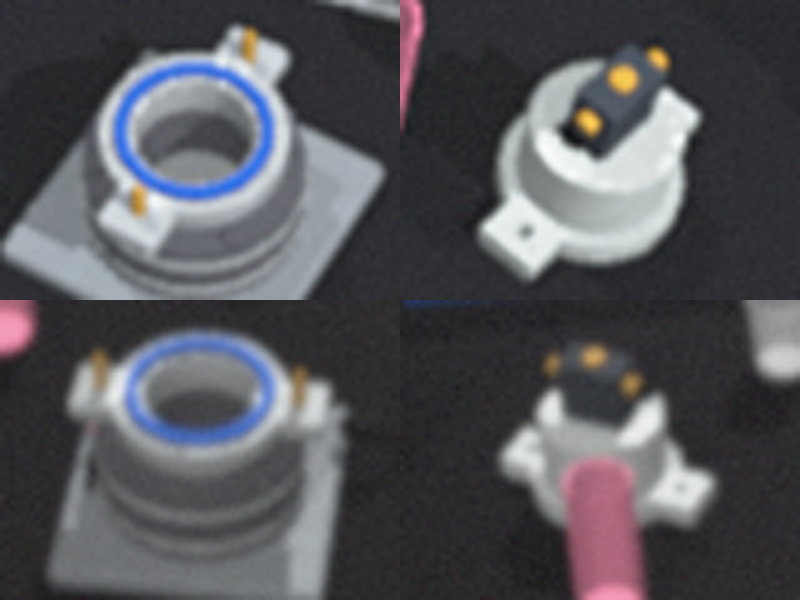

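```bash
python3 - <<'E'
from h import *
s,d=cam("scene"),cam("side")
for n,a,b in(("stem1",(445.6,234.4),(274,176.6)),("stem2",(459.4,221.6),(258.4,173)),("knob",(452.6,225.8),(267,171)),("earhole",(433.3,256.2),(284,198)),("flask top",(482,346),(374,118)),("beaker",(487,292),(304,165))): print(n,tri(s,a,d,b).round(4))
for c in (s,d):
    for b in blobs(mask(c["img"],(160,60,120),(178,255,255)),60): print("pink",hullc(b).round(),plane(c,hullc(b),.047).round(3))
for u in ((363,325),(180,210)): print(plane(s,u,.13))
for n,c,p in (("wr",s,0),):
    print(plane(s,(364,322),.15))
E
```

```text
stem1 [0.4657 0.2997 0.084 ]
stem2 [0.4175 0.3273 0.0836]
knob [0.4458 0.3114 0.0991]
earhole [0.4904 0.2847 0.0081]
flask top [0.7957 0.4016 0.2047]
beaker [0.5706 0.4288 0.0296]
pink [268. 182.] [ 0.402 -0.204  0.047]
pink [516. 319.] [0.633 0.501 0.047]
pink [227. 151.] [ 0.322 -0.359  0.047]
pink [402. 223.] [0.435 0.185 0.047]
pink [226. 380.] [ 0.325 -0.353  0.047]
pink [260. 316.] [ 0.401 -0.199  0.047]
pink [268. 208.] [0.44  0.194 0.047]
pink [320. 146.] [0.638 0.512 0.047]
[0.78265737 0.15998225 0.13      ]
[ 0.60621968 -0.35784166  0.13      ]
[0.78393989 0.16148249 0.15      ]
```

Stem midpoints give the head at (0.443, 0.313) with yaw −0.525. The mouth is at (0.548, 0.0265) with yaw −0.265, and the liner at (0.427, −0.311). All heights are consistent with the given sizes, so I'll move over the liner now.

>>> {"method": "send_rows", "body": {"steps": [[[0, 0, 0], [0, 0, -0.14], 1], [[-0.069, -0.0535, 0], [0, 0, 0], 1], [[-0.069, -0.0535, 0], [0, 0, 0], 1], [[-0.069, -0.0535, 0], [0, 0, 0], 1], [[-0.069, -0.0535, 0], [0, 0, 0], 1], [[-0.069, -0.0535, 0], [0, 0, 0], 1], [[-0.069, -0.0535, 0], [0, 0, 0], 1], [[-0.069, -0.0535, 0], [0, 0, 0], 1], [[-0.069, -0.0535, 0], [0, 0, 0], 1], [[-0.069, -0.0535, 0], [0, 0, 0], 1], [[-0.069, -0.0535, 0], [0, 0, 0], 1], [[-0.069, -0.0535, 0], [0, 0, 0], 1]]}}

```text
time_s: 1.35
tool_pos: [0.4375, 0.2822, 0.2478]
orientation: [3.141, 0.0, 2.877]
contact_force: [0.7, -0.2, -0.3]
finger_gap: 1.001
grip_force: 0.0
```

>>> {"method": "send_rows", "body": {"steps": [[[-0.069, -0.0535, 0], [0, 0, 0], 1], [[-0.069, -0.0535, 0], [0, 0, 0], 1], [[-0.069, -0.0535, 0], [0, 0, 0], 1], [[-0.0105, -0.0854, 0], [0, 0, 0], 1], [[-0.0105, -0.0854, 0], [0, 0, 0], 1], [[-0.0105, -0.0854, 0], [0, 0, 0], 1], [[-0.0105, -0.0854, 0], [0, 0, 0], 1], [[-0.0105, -0.0854, 0], [0, 0, 0], 1], [[-0.0105, -0.0854, 0], [0, 0, 0], 1], [[-0.0105, -0.0854, 0], [0, 0, 0], 1], [[-0.0105, -0.0854, 0], [0, 0, 0], 1], [[-0.0105, -0.0854, 0], [0, 0, 0], 1]]}}

```text
time_s: 2.35
tool_pos: [0.4553, -0.1082, 0.2478]
orientation: [3.141, 0.001, 2.877]
contact_force: [0.8, -0.1, 0.3]
finger_gap: 0.998
grip_force: 0.0
```

>>> {"method": "send_rows", "body": {"steps": [[[-0.0105, -0.0854, 0], [0, 0, 0], 1], [[-0.0105, -0.0854, 0], [0, 0, 0], 1], [[-0.0105, -0.0854, 0], [0, 0, 0], 1], [[-0.0105, -0.0854, 0], [0, 0, 0], 1], [[-0.0105, -0.0854, 0], [0, 0, 0], 1], [[-0.0105, -0.0854, 0], [0, 0, 0], 1], [[0, 0, 0], [0, 0, 0], 1]]}}

```text
time_s: 2.93
tool_pos: [0.4239, -0.3174, 0.248]
orientation: [-3.139, 0.001, 2.869]
contact_force: [-1.0, -0.2, -0.5]
finger_gap: 1.0
grip_force: 0.0
```

```bash
cat >> h.py <<'E'
def go(x,y,z,yaw):
    "shift (tool axes, in units) and turn still needed to reach a pose, tool down; shift assumes turn done first"
    o=readout.observe(); p=o["tool_pos"]; y0=o["orientation"][2]
    # residual tilt small: work in plane
    e=np.array([x,y,z])-p; c,s=np.cos(yaw),np.sin(yaw)
    dy=(yaw-y0+np.pi)%(2*np.pi)-np.pi
    t=np.array([c*e[0]+s*e[1],s*e[0]-c*e[1],-e[2]])/.4
    print("t",round(o["time_s"],2),"at",p.round(4),o["orientation"].round(3),"j7",o["joint_positions"][6].round(2),"F",o["contact_force"].round(1),"| shift",t.round(4),"norm",(np.linalg.norm(t)*.4).round(3),"turn rz",round(-dy/.5,3))
E
python3 - <<'E'
from h import *
go(.427,-.311,.098,2.877)
w=cam("wrist"); cv2.imwrite("pics/w1.png",w["img"]); print(proj(w,(.427,-.311,.089)))
E
```

```text
t 2.93 at [ 0.4239 -0.3174  0.248 ] [-3.139e+00  1.000e-03  2.869e+00] j7 1.95 F [-1.  -0.2 -0.5] | shift [-0.0032  0.0174  0.3749] norm 0.15 turn rz -0.015
[322.52055089 226.12614003]
```

View pics/w1.png

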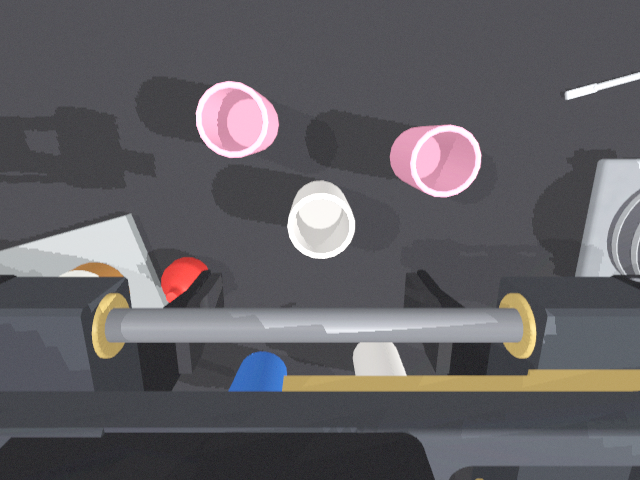

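The wrist view shows the liner's rim ellipse centred near (321,224), against a prediction of (322,226). I'll refine with a fit.

```bash
cat >> h.py <<'E'
def rim(c,m,z,D):
    "outer rim circle centre at height z: cast hull points onto the plane, keep those on the circle of diameter D"
    pts=cv2.convexHull(np.vstack(blobs(m)[:1])); k=np.zeros(m.shape,np.uint8); cv2.drawContours(k,[pts],-1,255,1)
    P=np.array([plane(c,(u,v),z)[:2] for v,u in zip(*np.nonzero(k))])
    from scipy.optimize import least_squares
    r=least_squares(lambda q:np.linalg.norm(P-q,axis=1)-D/2,P.mean(0),loss="soft_l1",f_scale=.001)
    return r.x,np.sqrt(np.mean(np.sort(np.abs(r.fun))[:len(P)//2]**2))
E
python3 - <<'E'
from h import *
w=cam("wrist")
m=mask(w["img"],(0,0,150),(180,40,255),(270,170,370,262)); b=blobs(m)[0]
print(cv2.boundingRect(b)); print(rim(w,m,.089,.057))
# rim ellipse by bright pixels
m2=mask(w["img"],(0,0,235),(180,40,255),(270,190,370,262)); e=cv2.fitEllipse(blobs(m2)[0]); print(e,plane(w,e[0],.089))
go(.427,-.311,.098,2.877)
E
```

```text
(283, 180, 68, 79)
(array([ 0.42435987, -0.31191668]), np.float64(0.0007833221981751574))
((317.2632141113281, 224.58377075195312), (65.0136489868164, 68.30411529541016), 46.51066207885742) [ 0.4254329  -0.31165436  0.089     ]
t 3.03 at [ 0.4259 -0.3122  0.2474] [-3.141 -0.     2.874] j7 1.94 F [0.7 0.  0.3] | shift [-0.0018  0.0037  0.3736] norm 0.149 turn rz -0.007
```

>>> {"method": "send_rows", "body": {"newtons": 20, "steps": [[[0, 0.001, 0.06], [0, 0, 0], 1], [[0, 0.001, 0.075], [0, 0, 0], 1], [[0, 0, 0.075], [0, 0, 0], 1], [[0, 0, 0.07], [0, 0, 0], 1], [[0, 0, 0.055], [0, 0, 0], 1], [[0, 0, 0.0386], [0, 0, 0], 1], [[0, 0, 0], [0, 0, 0], 1], [[0, 0, 0], [0, 0, 0], 0.3], [[0, 0, 0], [0, 0, 0], 0.3], [[0, 0, 0], [0, 0, 0], 0.3], [[0, 0, 0], [0, 0, 0], 0.3], [[0, 0, 0], [0, 0, 0], 0.3]]}}

```text
time_s: 4.03
tool_pos: [0.4273, -0.3103, 0.0989]
orientation: [3.141, 0.001, 2.877]
contact_force: [-0.4, -0.3, 0.5]
finger_gap: 0.71
grip_force: 0.3
```

```bash
python3 - <<'E'
from h import *
o=readout.observe();print(o["finger_gap"],o["grip_force"])
go(.548,.0265,.27,2.877)
E
```

```text
0.7102193470925665 0.2572600089479238
t 4.03 at [ 0.4273 -0.3103  0.0989] [3.141e+00 1.000e-03 2.877e+00] j7 2.06 F [-0.4 -0.3  0.5] | shift [-0.0711  0.8916 -0.4278] norm 0.397 turn rz -0.0
```

>>> {"method": "send_rows", "body": {"steps": [[[0, 0, 0], [0, 0, 0], 0.3], [[0, 0, 0], [0, 0, 0], 0.3], [[0, 0, 0], [0, 0, 0], 0.3], [[0, 0, -0.02], [0, 0, 0], 0.3], [[0, 0, -0.05], [0, 0, 0], 0.3], [[0, 0, -0.07], [0, 0, 0], 0.3], [[0, 0, -0.07], [0, 0, 0], 0.3], [[0, 0, -0.07], [0, 0, 0], 0.3], [[0, 0, -0.05], [0, 0, 0], 0.3], [[0, 0, -0.02], [0, 0, 0], 0.3], [[0, 0, 0], [0, 0, 0], 0.3]]}}

```text
time_s: 4.95
tool_pos: [0.4273, -0.3105, 0.2396]
orientation: [3.141, 0.003, 2.877]
contact_force: [0.0, 0.7, -1.2]
finger_gap: 0.658
grip_force: 20.0
```

```bash
python3 - <<'E'
from h import *
o=readout.observe();print(o["finger_gap"],o["grip_force"])
go(.548,.0265,.24,2.877)
s,d=cam("scene"),cam("side")
p=o["tool_pos"];
for c in (s,d):
    u=proj(c,(p[0],p[1],p[2]-.053)).astype(int)
    m=mask(c["img"],(0,0,120),(180,60,255),(u[0]-35,u[1]-45,u[0]+35,u[1]+45)); print(u,[ (cv2.boundingRect(b),hullc(b).round(1)) for b in blobs(m,200)])
E
```

```text
0.6576124757824957 19.975422620773315
t 4.95 at [ 0.4273 -0.3105  0.2396] [3.141e+00 3.000e-03 2.877e+00] j7 1.94 F [ 0.   0.7 -1.2] | shift [-0.0709  0.8921 -0.001 ] norm 0.358 turn rz -0.0
[220 147] [((207, 130, 26, 37), array([219.1, 149.2]))]
[267 318] [((254, 301, 29, 42), array([270. , 325.1]))]
```

>>> {"method": "send_rows", "body": {"steps": [[[-0.003, 0.03, 0], [0, 0, 0], 0.3], [[-0.006, 0.06, 0], [0, 0, 0], 0.3], [[-0.006, 0.07, 0], [0, 0, 0], 0.3], [[-0.006, 0.08, 0], [0, 0, 0], 0.3], [[-0.006, 0.08, 0], [0, 0, 0], 0.3], [[-0.006, 0.08, 0], [0, 0, 0], 0.3], [[-0.006, 0.08, 0], [0, 0, 0], 0.3], [[-0.006, 0.07, 0], [0, 0, 0], 0.3], [[-0.003, 0.05, 0], [0, 0, 0], 0.3], [[0, 0.02, 0], [0, 0, 0], 0.3], [[0, 0, 0], [0, 0, 0], 0.3], [[0, 0, 0], [0, 0, 0], 0.3]]}}

```text
time_s: 6.05
tool_pos: [0.5095, -0.0769, 0.237]
orientation: [-3.14, -0.002, 2.876]
contact_force: [0.3, -0.8, -1.6]
finger_gap: 0.655
grip_force: 20.0
```

```bash
cat > mouth.py <<'E'
from h import *
w=cam("wrist")
m=mask(w["img"],(105,90,60),(130,255,255)); u=proj(w,(.548,.0265,.089)).astype(int)
k=np.zeros_like(m); cv2.circle(k,tuple(int(v) for v in u),75,255,-1); m&=k
print("pred",u); b=blobs(m)[0]; e=cv2.fitEllipse(cv2.convexHull(b)); print("seal",e,plane(w,e[0],.089),"rim",rim(w,m,.089,.081))
m=mask(w["img"],(8,70,90),(30,255,255)); k=np.zeros_like(m); cv2.circle(k,tuple(int(v) for v in u),130,255,-1); m&=k
for b in blobs(m,4): print("dowel",hullc(b).round(1),cv2.boundingRect(b),cv2.contourArea(b),plane(w,hullc(b),.1).round(4))
cv2.imwrite("pics/w2.png",w["img"])
E
python3 mouth.py; python3 -c "
from h import *
go(.548,.0265,.24,2.877)"
```

```text
pred [449 240]
seal ((448.4056091308594, 237.21725463867188), (93.03295135498047, 101.47136688232422), 57.2939567565918) [0.5450129  0.02623547 0.089     ] rim (array([0.54636774, 0.02620443]), np.float64(0.00036509601921512724))
dowel [453.9 325.4] (441, 293, 27, 66) 848.5 [0.6177 0.0146 0.1   ]
dowel [459.3 172.8] (450, 168, 19, 11) 132.5 [0.4939 0.0391 0.1   ]
dowel [439.  298.4] (438, 296, 3, 6) 8.5 [0.5902 0.007  0.1   ]
t 6.1 at [ 0.5095 -0.0776  0.2374] [-3.141e+00 -1.000e-03  2.875e+00] j7 1.42 F [ 0.6 -0.7 -1. ] | shift [-0.0249  0.2763 -0.0065] norm 0.111 turn rz -0.004
```

View pics/w2.png

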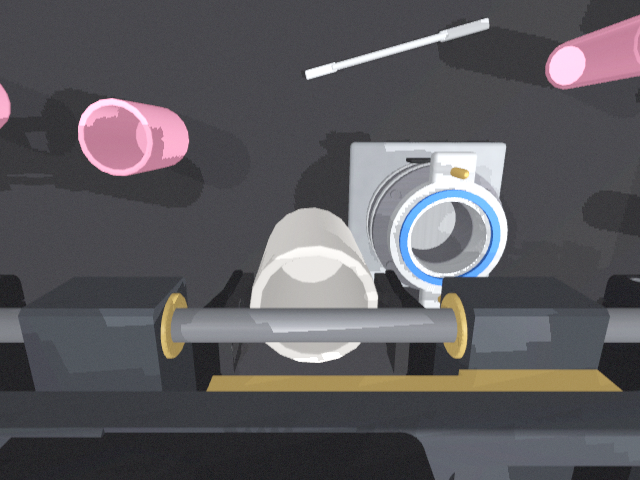

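The wrist view shows the liner held upright (rim centre about (314,305)), the seal at (448,237) and the far dowel at (459,172).

```bash
python3 - <<'E'
from h import *
from scipy.optimize import least_squares
w=cam("wrist"); o=readout.observe(); p=o["tool_pos"]; z=p[2]-.0099
m=mask(w["img"],(0,0,110),(40,60,255),(235,200,395,364))
b=np.vstack(blobs(m,100)); pts=[]
for v in list(range(262,304))+list(range(345,361)):
    r=np.nonzero(m[v,235:395])[0]+235
    if len(r): pts+=[(r[0],v),(r[-1],v)]
P=np.array([plane(w,u,z)[:2] for u in pts])
r=least_squares(lambda q:np.linalg.norm(P-q,axis=1)-.0285,P.mean(0),loss="soft_l1",f_scale=.0005)
print(r.x,np.median(abs(r.fun)),p,r.x-p[:2])
go(.547,.0265,.24,2.877)
E
```

```text
[ 0.5089305  -0.07752151] 0.00043578728706505053 [ 0.50957213 -0.07774828  0.23765442] [-0.00064164  0.00022677]
t 6.15 at [ 0.5096 -0.0777  0.2377] [-3.141e+00 -1.000e-03  2.874e+00] j7 1.42 F [ 0.2 -0.8 -1.7] | shift [-0.0222  0.276  -0.0059] norm 0.111 turn rz -0.005
```

>>> {"method": "send_rows", "body": {"steps": [[[-0.002, 0.03, 0], [0, 0, 0], 0.3], [[-0.004, 0.05, 0], [0, 0, 0], 0.3], [[-0.005, 0.06, 0], [0, 0, 0], 0.3], [[-0.005, 0.06, 0], [0, 0, 0], 0.3], [[-0.005, 0.05, 0], [0, 0, 0], 0.3], [[-0.0024, 0.026, 0], [0, 0, 0], 0.3], [[0, 0, 0], [0, 0, 0], 0.3], [[0, 0, 0.03], [0, 0, 0], 0.3], [[0, 0, 0.04], [0, 0, 0], 0.3], [[0, 0, 0.03], [0, 0, 0], 0.3], [[0, 0, 0.015], [0, 0, 0], 0.3], [[0, 0, 0], [0, 0, 0], 0.3]]}}

```text
time_s: 7.15
tool_pos: [0.547, 0.0271, 0.1903]
orientation: [-3.14, -0.002, 2.875]
contact_force: [-0.4, -0.2, -1.1]
finger_gap: 0.656
grip_force: 20.0
```

```bash
python3 - <<'E'
from h import *
go(.5475,.0264,.119,2.877)
E
```

```text
t 7.15 at [0.547  0.0271 0.1903] [-3.140e+00 -2.000e-03  2.875e+00] j7 1.26 F [-0.4 -0.2 -1.1] | shift [-0.0015 -0.0013  0.1783] norm 0.071 turn rz -0.003
```

>>> {"method": "send_rows", "body": {"steps": [[[-0.0015, -0.001, 0.005], [0, 0, 0], 0.3], [[0, 0, 0.01], [0, 0, 0], 0.3], [[0, 0, 0.01], [0, 0, 0], 0.3], [[0, 0, 0.01], [0, 0, 0], 0.3], [[0, 0, 0.01], [0, 0, 0], 0.3], [[0, 0, 0], [0, 0, 0], 0.3]]}}

```text
time_s: 7.65
tool_pos: [0.5482, 0.0277, 0.1732]
orientation: [-3.141, -0.001, 2.877]
contact_force: [-1.0, -0.7, -2.0]
finger_gap: 0.653
grip_force: 20.0
```

```bash
python3 - <<'E'
from h import *
go(.5475,.0264,.119,2.877)
E
```

```text
t 7.65 at [0.5482 0.0277 0.1732] [-3.141e+00 -1.000e-03  2.877e+00] j7 1.27 F [-1.  -0.7 -2. ] | shift [ 0.0008 -0.0036  0.1355] norm 0.054 turn rz -0.0
```

>>> {"method": "send_rows", "body": {"steps": [[[0, -0.001, 0.0125], [0, 0, 0], 0.3], [[0, -0.001, 0.0125], [0, 0, 0], 0.3], [[0, 0, 0.0125], [0, 0, 0], 0.3], [[0, 0, 0.0125], [0, 0, 0], 0.3], [[0, 0, 0.0125], [0, 0, 0], 0.3], [[0, 0, 0.0125], [0, 0, 0], 0.3], [[0, 0, 0.0125], [0, 0, 0], 0.3], [[0, 0, 0.0125], [0, 0, 0], 0.3], [[0, 0, 0.0125], [0, 0, 0], 0.3], [[0, 0, 0.01], [0, 0, 0], 0.3], [[0, 0, 0.005], [0, 0, 0], 0.3], [[0, 0, 0], [0, 0, 0], 0.3]]}}

```text
time_s: 8.65
tool_pos: [0.5482, 0.0269, 0.1226]
orientation: [-3.141, -0.001, 2.877]
contact_force: [-0.1, 0.3, -1.6]
finger_gap: 0.658
grip_force: 20.0
```

```bash
python3 - <<'E'
from h import *
go(.5475,.0264,.119,2.877)
E
```

```text
t 8.65 at [0.5482 0.0269 0.1226] [-3.141e+00 -1.000e-03  2.877e+00] j7 1.3 F [-0.1  0.3 -1.6] | shift [ 0.0013 -0.0017  0.0089] norm 0.004 turn rz -0.0
```

>>> {"method": "send_rows", "body": {"steps": [[[0, 0, 0.0025], [0, 0, 0], 0.3], [[0, 0, 0.0025], [0, 0, 0], 0.3], [[0, 0, 0.0025], [0, 0, 0], 0.3], [[0, 0, 0.002], [0, 0, 0], 0.3], [[0, 0, 0], [0, 0, 0], 0.3], [[0, 0, 0], [0, 0, 0], 0.3]]}}

```text
time_s: 9.15
tool_pos: [0.5484, 0.0269, 0.1193]
orientation: [3.141, -0.0, 2.877]
contact_force: [-0.5, -0.3, -1.2]
finger_gap: 0.653
grip_force: 20.0
```

>>> {"method": "send_rows", "body": {"steps": [[[0, 0, 0.002], [0, 0, 0], 0.3], [[0, 0, 0.002], [0, 0, 0], 0.3], [[0, 0, 0], [0, 0, 0], 0.3], [[0, 0, 0], [0, 0, 0], 0.3]]}}

```text
time_s: 9.48
tool_pos: [0.5491, 0.0267, 0.1186]
orientation: [3.141, 0.001, 2.877]
contact_force: [-1.0, -1.4, 5.9]
finger_gap: 0.658
grip_force: 20.0
```

>>> {"method": "send_rows", "body": {"steps": [[[0, 0, -0.002], [0, 0, 0], 0.8], [[0, 0, 0], [0, 0, 0], 0.9], [[0, 0, 0], [0, 0, 0], 1], [[0, 0, 0], [0, 0, 0], 1], [[0, 0, -0.02], [0, 0, 0], 1], [[0, 0, -0.04], [0, 0, 0], 1], [[0, 0, -0.07], [0, 0, 0], 1], [[0, 0, -0.08], [0, 0, 0], 1], [[0, 0, -0.08], [0, 0, 0], 1], [[0, 0, -0.05], [0, 0, 0], 1], [[0, 0, 0], [0, 0, 0], 1]]}}

```text
time_s: 10.4
tool_pos: [0.5503, 0.0268, 0.2598]
orientation: [3.138, 0.006, 2.876]
contact_force: [0.6, 0.6, 0.5]
finger_gap: 1.001
grip_force: 0.0
```

```bash
python3 - <<'E'
from h import *
w=cam("wrist")
m=mask(w["img"],(105,90,60),(130,255,255),(220,130,420,300)); b=blobs(m)[0]; e=cv2.fitEllipse(cv2.convexHull(b)); print("seal",e,plane(w,e[0],.089),rim(w,m,.089,.081))
u=proj(w,(.547,.0265,.109)).astype(int); print(u)
m=mask(w["img"],(0,0,200),(180,40,255)); k=np.zeros_like(m); cv2.circle(k,tuple(int(v) for v in u),50,255,-1); print("liner",rim(w,m&k,.109,.057))
m=mask(w["img"],(8,70,90),(30,255,255),(220,100,420,300))
for b in blobs(m,4): print("dowel",hullc(b).round(1),cv2.boundingRect(b),cv2.contourArea(b),plane(w,hullc(b),.1).round(4))
go(.633,.304,.25,2.877)
cv2.imwrite("pics/w3.png",w["img"])
E
```

```text
seal ((311.9851989746094, 215.08416748046875), (91.61992645263672, 93.57688903808594), 90.80723571777344) [0.54564489 0.02734345 0.089     ] (array([0.54693392, 0.02698087]), np.float64(0.00024087949447255206))
[311 222]
liner (array([0.54740248, 0.02526024]), np.float64(0.0002312634969689922))
dowel [312.  277.5] (308, 271, 9, 14) 95.0 [0.5969 0.0134 0.1   ]
dowel [312.1 153.2] (308, 149, 9, 10) 59.0 [0.495  0.0413 0.1   ]
t 10.45 at [0.5495 0.0269 0.2572] [3.139 0.004 2.877] j7 1.24 F [ 0.8  0.4 -0.4] | shift [-0.0203  0.7232  0.0181] norm 0.289 turn rz -0.001
```

View pics/w3.png

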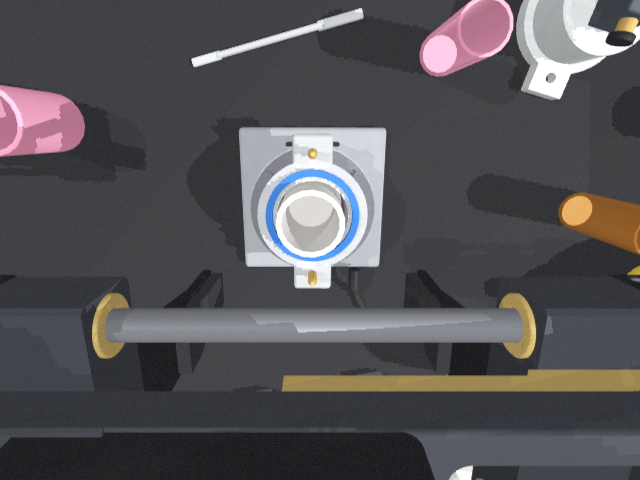

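The wrist view shows the liner seated inside the seal ring at (312,215), with the dowels at (312,153) and (312,277). The standing insert is on the right at about (590,215).

>>> {"method": "send_rows", "body": {"steps": [[[-0.002, 0.05, 0], [0, 0, 0], 1], [[-0.002, 0.08, 0], [0, 0, 0], 1], [[-0.002, 0.08, 0], [0, 0, 0], 1], [[-0.002, 0.09, 0], [0, 0, 0], 1], [[-0.002, 0.09, 0], [0, 0, 0], 1], [[-0.002, 0.09, 0], [0, 0, 0], 1], [[-0.002, 0.09, 0], [0, 0, 0], 1], [[-0.002, 0.08, 0], [0, 0, 0], 1], [[-0.002, 0.053, 0], [0, 0, 0], 1], [[-0.002, 0.02, 0], [0, 0, 0], 1], [[0, 0, 0], [0, 0, 0], 1], [[0, 0, 0], [0, 0, 0], 1]]}}

```text
time_s: 11.45
tool_pos: [0.6318, 0.3027, 0.2537]
orientation: [-3.14, -0.0, 2.876]
contact_force: [-0.5, -0.6, -0.1]
finger_gap: 0.998
grip_force: 0.0
```

```bash
python3 - <<'E'
from h import *
w=cam("wrist"); u=proj(w,(.633,.304,.103)).astype(int); print(u)
m=mask(w["img"],(5,100,40),(22,255,255)); k=np.zeros_like(m); cv2.circle(k,tuple(int(v) for v in u),60,255,-1); k[272:]=0
m&=k; b=blobs(m)[0]; print(cv2.boundingRect(b),rim(w,m,.103,.041))
go(.633,.304,.113,2.877)
cv2.imwrite("pics/w4.png",w["img"][120:300,220:420].repeat(3,0).repeat(3,1))
E
```

```text
[315 228]
(290, 189, 50, 66) (array([0.63073934, 0.30367331]), np.float64(0.0012541286419581752))
t 11.5 at [0.632  0.3019 0.2542] [-3.14  -0.     2.875] j7 0.91 F [ 1.2  0.5 -0. ] | shift [-0.0011  0.0057  0.353 ] norm 0.141 turn rz -0.004
```

View pics/w4.png

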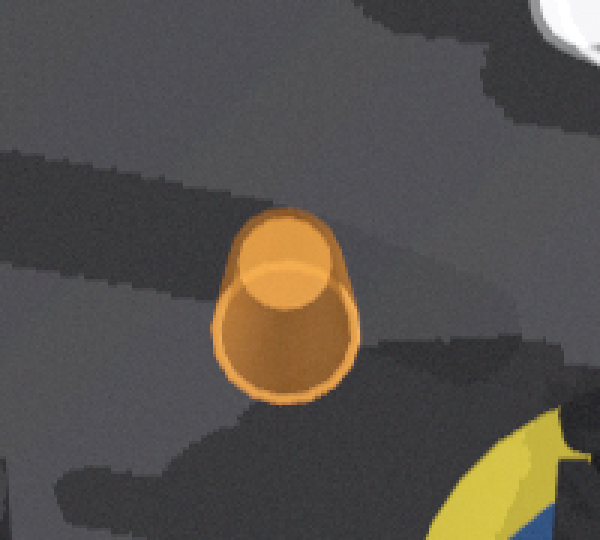

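The close-up shows the insert's rim ellipse centred at about (315,231), 3 px below the prediction. So its axis is at about (0.6345, 0.3035).

>>> {"method": "send_rows", "body": {"newtons": 12, "steps": [[[-0.0025, 0.003, 0.05], [0, 0, 0], 1], [[-0.0025, 0.0025, 0.07], [0, 0, 0], 1], [[0, 0, 0.07], [0, 0, 0], 1], [[0, 0, 0.07], [0, 0, 0], 0.9], [[0, 0, 0.06], [0, 0, 0], 0.8], [[0, 0, 0.033], [0, 0, 0], 0.7], [[0, 0, 0], [0, 0, 0], 0.6], [[0, 0, 0], [0, 0, 0], 0.2], [[0, 0, 0], [0, 0, 0], 0.2], [[0, 0, 0], [0, 0, 0], 0.2], [[0, 0, 0], [0, 0, 0], 0.2], [[0, 0, 0], [0, 0, 0], 0.2]]}}

```text
time_s: 12.5
tool_pos: [0.6351, 0.3056, 0.1149]
orientation: [3.14, 0.002, 2.877]
contact_force: [0.3, -1.0, 4.5]
finger_gap: 0.462
grip_force: 12.0
```

>>> {"method": "send_rows", "body": {"steps": [[[0, 0, 0], [0, 0, 0], 0.2], [[0, 0, 0], [0, 0, 0], 0.2], [[0, 0, 0], [0, 0, 0], 0.2], [[0, 0, 0], [0, 0, 0], 0.2]]}}

```text
time_s: 12.83
tool_pos: [0.6352, 0.3056, 0.1148]
orientation: [3.14, 0.002, 2.877]
contact_force: [1.0, -0.5, 6.7]
finger_gap: 0.462
grip_force: 12.0
```

>>> {"method": "send_rows", "body": {"steps": [[[0, 0, -0.02], [0, 0, 0], 0.2], [[0, 0, -0.05], [0, 0, 0], 0.2], [[0, 0, -0.07], [0, 0, 0], 0.2], [[0, 0, -0.07], [0, 0, 0], 0.2], [[0, 0, -0.07], [0, 0, 0], 0.2], [[0, 0, -0.06], [0, 0, 0], 0.2], [[0, 0, -0.02], [0, 0, 0], 0.2], [[0, 0, 0], [0, 0, 0], 0.2]]}}

```text
time_s: 13.5
tool_pos: [0.6351, 0.3058, 0.2601]
orientation: [3.139, 0.003, 2.877]
contact_force: [-0.4, -0.0, -1.0]
finger_gap: 0.459
grip_force: 12.0
```

>>> {"method": "send_rows", "body": {"steps": [[[0.002, -0.03, 0], [0, 0, 0], 0.2], [[0.002, -0.05, 0], [0, 0, 0], 0.2], [[0.002, -0.07, 0], [0, 0, 0], 0.2], [[0.002, -0.08, 0], [0, 0, 0], 0.2], [[0.002, -0.08, 0], [0, 0, 0], 0.2], [[0.002, -0.07, 0], [0, 0, 0], 0.2], [[0.002, -0.05, 0], [0, 0, 0], 0.2], [[0.002, -0.03, 0], [0, 0, 0], 0.2], [[0, 0, 0], [0, 0, 0], 0.2], [[0, 0, 0], [0, 0, 0], 0.2]]}}

```text
time_s: 14.33
tool_pos: [0.5798, 0.1304, 0.2566]
orientation: [3.141, -0.001, 2.877]
contact_force: [-0.5, 0.9, -0.9]
finger_gap: 0.459
grip_force: 12.0
```

```bash
python3 - <<'E'
from h import *
from scipy.optimize import least_squares
w=cam("wrist"); o=readout.observe(); p=o["tool_pos"]; z=p[2]-.0118
print(o["finger_gap"],o["grip_force"])
u=proj(w,(p[0],p[1],z)).astype(int); print(u)
go(.547,.026,.25,2.877)
m=mask(w["img"],(5,100,40),(22,255,255),(260,200,370,308)); print([cv2.boundingRect(b) for b in blobs(m,50)])
cv2.imwrite("pics/w5.png",w["img"][90:390])
E
```

```text
0.4589415480433368 11.973529844256596
[315 303]
t 14.38 at [0.5799 0.1314 0.2566] [ 3.141e+00 -1.000e-03  2.879e+00] j7 1.1 F [-0.4  0.7 -1.1] | shift [ 0.0104 -0.2757  0.0165] norm 0.111 turn rz 0.003
[(268, 215, 92, 93)]
```

View pics/w5.png

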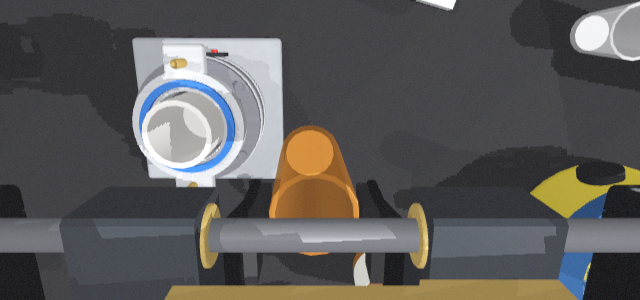

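The wrist view shows the insert hanging straight, with its rim centre at the predicted (315,303). The liner mouth is at about (182,225). Moving over it.

>>> {"method": "send_rows", "body": {"steps": [[[0.001, -0.03, 0], [0, 0, 0], 0.2], [[0.002, -0.05, 0], [0, 0, 0], 0.2], [[0.002, -0.06, 0], [0, 0, 0], 0.2], [[0.002, -0.06, 0], [0, 0, 0], 0.2], [[0.002, -0.05, 0], [0, 0, 0], 0.2], [[0, -0.026, 0], [0, 0, 0], 0.2], [[0, 0, 0], [0, 0, 0], 0.2], [[0, 0, 0.02], [0, 0, 0], 0.2], [[0, 0, 0.025], [0, 0, 0], 0.2], [[0, 0, 0.02], [0, 0, 0], 0.2], [[0, 0, 0], [0, 0, 0], 0.2], [[0, 0, 0], [0, 0, 0], 0.2]]}}

```text
time_s: 15.38
tool_pos: [0.5473, 0.0248, 0.2302]
orientation: [-3.141, -0.002, 2.878]
contact_force: [0.6, -0.7, 0.1]
finger_gap: 0.459
grip_force: 12.0
```

```bash
python3 - <<'E'
from h import *
go(.5475,.0258,.1408,2.877)
s,d=cam("scene"),cam("side")
cv2.imwrite("pics/z5.png",np.hstack([cv2.resize(s["img"][190:270,295:375],(400,400)),cv2.resize(d["img"][170:250,270:350],(400,400))]))
E
```

```text
t 15.38 at [0.5473 0.0248 0.2302] [-3.141e+00 -2.000e-03  2.878e+00] j7 1.26 F [ 0.6 -0.7  0.1] | shift [2.000e-04 2.600e-03 2.236e-01] norm 0.089 turn rz 0.002
```

View pics/z5.png

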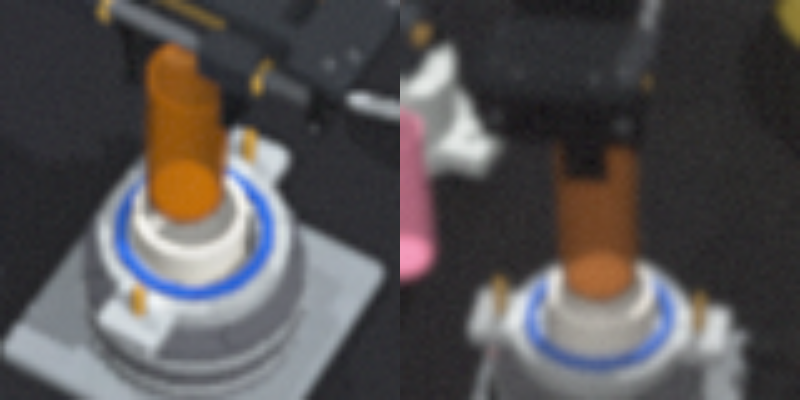

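Both views show the insert just above the liner mouth and centred. I'll lower it.

>>> {"method": "send_rows", "body": {"steps": [[[0, 0.0026, 0.008], [0, 0, 0], 0.2], [[0, 0, 0.01], [0, 0, 0], 0.2], [[0, 0, 0.01], [0, 0, 0], 0.2], [[0, 0, 0.01], [0, 0, 0], 0.2], [[0, 0, 0.007], [0, 0, 0], 0.2], [[0, 0, 0], [0, 0, 0], 0.2]]}}

```text
time_s: 15.98
tool_pos: [0.5475, 0.0251, 0.2125]
orientation: [-3.141, -0.001, 2.877]
contact_force: [-0.4, 0.6, -0.4]
finger_gap: 0.461
grip_force: 12.0
```

```bash
python3 - <<'E'
from h import *
go(.5475,.0258,.1408,2.877)
E
```

```text
t 15.98 at [0.5475 0.0251 0.2125] [-3.141e+00 -1.000e-03  2.877e+00] j7 1.26 F [-0.4  0.6 -0.4] | shift [0.0006 0.0017 0.1792] norm 0.072 turn rz -0.0
```

>>> {"method": "send_rows", "body": {"steps": [[[0, 0.001, 0.013], [0, 0, 0], 0.2], [[0, 0, 0.015], [0, 0, 0], 0.2], [[0, 0, 0.015], [0, 0, 0], 0.2], [[0, 0, 0.015], [0, 0, 0], 0.2], [[0, 0, 0.015], [0, 0, 0], 0.2], [[0, 0, 0.015], [0, 0, 0], 0.2], [[0, 0, 0.015], [0, 0, 0], 0.2], [[0, 0, 0.015], [0, 0, 0], 0.2], [[0, 0, 0.015], [0, 0, 0], 0.2], [[0, 0, 0.015], [0, 0, 0], 0.2], [[0, 0, 0.012], [0, 0, 0], 0.2], [[0, 0, 0.005], [0, 0, 0], 0.2]]}}

```text
time_s: 16.98
tool_pos: [0.5477, 0.0254, 0.1464]
orientation: [-3.141, -0.001, 2.877]
contact_force: [0.1, 0.3, -1.7]
finger_gap: 0.457
grip_force: 12.0
```

>>> {"method": "send_rows", "body": {"steps": [[[0, 0, 0.003], [0, 0, 0], 0.2], [[0, 0, 0.003], [0, 0, 0], 0.2], [[0, 0, 0.003], [0, 0, 0], 0.2], [[0, 0, 0], [0, 0, 0], 0.2], [[0, 0, 0], [0, 0, 0], 0.2]]}}

```text
time_s: 17.4
tool_pos: [0.5481, 0.0254, 0.1438]
orientation: [3.141, 0.0, 2.877]
contact_force: [-0.4, -0.3, -0.1]
finger_gap: 0.458
grip_force: 12.0
```

>>> {"method": "send_rows", "body": {"steps": [[[0, 0, 0.003], [0, 0, 0], 0.2], [[0, 0, 0.003], [0, 0, 0], 0.2], [[0, 0, 0], [0, 0, 0], 0.2], [[0, 0, 0], [0, 0, 0], 0.2]]}}

```text
time_s: 17.73
tool_pos: [0.5479, 0.0254, 0.1412]
orientation: [-3.142, -0.0, 2.877]
contact_force: [-0.3, -0.4, -0.6]
finger_gap: 0.456
grip_force: 12.0
```

>>> {"method": "send_rows", "body": {"steps": [[[0, 0, 0.002], [0, 0, 0], 0.2], [[0, 0, 0.001], [0, 0, 0], 0.2], [[0, 0, 0], [0, 0, 0], 0.2], [[0, 0, 0], [0, 0, 0], 0.2]]}}

```text
time_s: 18.07
tool_pos: [0.5485, 0.0253, 0.1407]
orientation: [3.141, 0.001, 2.877]
contact_force: [-0.4, -1.3, 6.0]
finger_gap: 0.463
grip_force: 12.0
```

>>> {"method": "send_rows", "body": {"steps": [[[0, 0, -0.002], [0, 0, 0], 0.6], [[0, 0, 0], [0, 0, 0], 0.9], [[0, 0, 0], [0, 0, 0], 1], [[0, 0, 0], [0, 0, 0], 1], [[0, 0, -0.02], [0, 0, 0], 1], [[0, 0, -0.05], [0, 0, 0], 1], [[0, 0, -0.08], [0, 0, 0], 1], [[0, 0, -0.08], [0, 0, 0], 1], [[0, 0, -0.06], [0, 0, 0], 1], [[0, 0, 0], [0, 0, 0], 1]]}}

```text
time_s: 18.9
tool_pos: [0.55, 0.0253, 0.2626]
orientation: [3.138, 0.007, 2.876]
contact_force: [0.7, -0.1, 0.1]
finger_gap: 0.99
grip_force: 0.0
```

```bash
python3 - <<'E'
from h import *
w=cam("wrist")
go(.443,.313,.25,2.617)
u=proj(w,(.5475,.0258,.129)).astype(int)
m=mask(w["img"],(5,100,40),(22,255,255)); k=np.zeros_like(m); cv2.circle(k,tuple(int(v) for v in u),50,255,-1); b=blobs(m&k)[0]; print(u,cv2.boundingRect(b),rim(w,m&k,.129,.041))
m=mask(w["img"],(105,90,60),(130,255,255),(220,100,420,300)); print("seal",rim(w,m,.089,.081))
cv2.imwrite("pics/w6.png",w["img"])
E
```

```text
t 18.95 at [0.5492 0.0254 0.26  ] [3.139 0.004 2.877] j7 1.25 F [-0.7  0.2 -0.5] | shift [0.59   0.4893 0.025 ] norm 0.307 turn rz 0.519
[312 228] (283, 195, 53, 59) (array([0.54492483, 0.02386283]), np.float64(0.0007514232644519843))
seal (array([0.54702285, 0.02698723]), np.float64(0.00022502602683588927))
```

>>> {"method": "send_rows", "body": {"steps": [[[0, 0, 0], [0, 0, 0.173], 1], [[0, 0, 0], [0, 0, 0.173], 1], [[0, 0, 0], [0, 0, 0.173], 1], [[0.03, 0.025, 0], [0, 0, 0], 1], [[0.06, 0.05, 0], [0, 0, 0], 1], [[0.07, 0.06, 0], [0, 0, 0], 1], [[0.07, 0.06, 0], [0, 0, 0], 1], [[0.07, 0.06, 0], [0, 0, 0], 1], [[0.07, 0.06, 0], [0, 0, 0], 1], [[0.07, 0.06, 0], [0, 0, 0], 1], [[0.07, 0.055, 0], [0, 0, 0], 1], [[0.05, 0.04, 0], [0, 0, 0], 1]]}}

```text
time_s: 19.95
tool_pos: [0.4459, 0.3032, 0.256]
orientation: [-3.141, -0.001, 2.62]
contact_force: [0.1, 0.7, -0.4]
finger_gap: 1.001
grip_force: 0.0
```

>>> {"method": "send_rows", "body": {"steps": [[[0.03, 0.019, 0], [0, 0, 0], 1], [[0, 0, 0], [0, 0, 0], 1], [[0, 0, 0], [0, 0, 0], 1]]}}

```text
time_s: 20.2
tool_pos: [0.4411, 0.3129, 0.2561]
orientation: [-3.14, -0.0, 2.619]
contact_force: [1.3, -0.7, -1.1]
finger_gap: 1.001
grip_force: 0.0
```

```bash
python3 - <<'E'
from h import *
w=cam("wrist")
go(.443,.313,.074,2.617)
for n,p in (("knob",(.443,.313,.099)),("st",(.465,.3,.084)),("st",(.42,.327,.084)),("ear",(.4897,.286,.014))): print(n,proj(w,p).round(1))
cv2.imwrite("pics/w7.png",w["img"][100:340,180:500].repeat(2,0).repeat(2,1))
E
```

```text
t 20.25 at [0.4418 0.3119 0.2563] [-3.14   0.     2.617] j7 0.38 F [ 0.7  0.2 -0.1] | shift [-0.0012  0.0038  0.4559] norm 0.182 turn rz -0.0
knob [315.1 227.3]
st [314.7 251. ]
st [315.9 192.1]
ear [314.8 256. ]
```

View pics/w7.png

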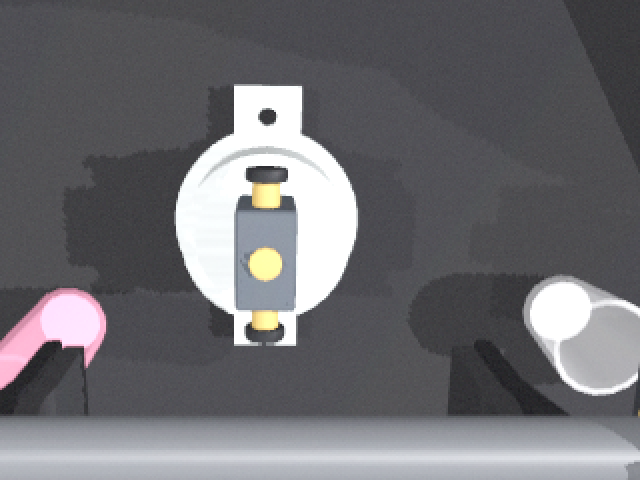

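The crop shows the head square to the tool, with the knob at (312.5,232) and the far ear hole at (313.5,158) in full-image pixels. I'll convert both.

```bash
python3 - <<'E'
from h import *
w=cam("wrist")
o=np.array([-.866*.054,.5*.054])
print("knob",plane(w,(312.5,232),.1),"hole->c",plane(w,(313.5,158),.014)[:2]-o)
print("block top L/R edge", [plane(w,(180+x/2,100+255/2),.099).round(4) for x in (235,297)])
print("flange L/R", [plane(w,(180+x/2,100+218/2),.014).round(4) for x in (176,357)])
go(.445,.3105,.074,2.617)
E
```

```text
knob [0.44604321 0.30819487 0.1       ] hole->c [0.44578186 0.30918696]
block top L/R edge [array([0.4367, 0.2992, 0.099 ]), array([0.4496, 0.3215, 0.099 ])]
flange L/R [array([0.4207, 0.2683, 0.014 ]), array([0.4683, 0.3509, 0.014 ])]
t 20.3 at [0.4422 0.3115 0.2565] [-3.141  0.     2.616] j7 0.38 F [ 0.1 -0.1  0.5] | shift [-0.0073  0.0014  0.4564] norm 0.183 turn rz -0.003
```

>>> {"method": "send_rows", "body": {"newtons": 60, "steps": [[[-0.004, 0, 0.05], [0, 0, 0], 1], [[-0.004, 0, 0.08], [0, 0, 0], 1], [[0, 0, 0.08], [0, 0, 0], 1], [[0, 0, 0.08], [0, 0, 0], 1], [[0, 0, 0.07], [0, 0, 0], 1], [[0, 0, 0.045], [0, 0, 0], 1], [[0, 0, 0.019], [0, 0, 0], 1], [[0, 0, 0], [0, 0, 0], 1], [[0, 0, 0], [0, 0, 0], 1]]}}

```text
time_s: 21.05
tool_pos: [0.4452, 0.3108, 0.0881]
orientation: [3.141, 0.0, 2.616]
contact_force: [0.1, -0.3, 1.2]
finger_gap: 1.003
grip_force: 0.0
```

```bash
python3 - <<'E'
from h import *
go(.445,.310,.087,2.617)
E
```

```text
t 21.05 at [0.4452 0.3108 0.0881] [3.141 0.    2.616] j7 0.43 F [ 0.1 -0.3  1.2] | shift [-0.0006 -0.002   0.0028] norm 0.001 turn rz -0.002
```

>>> {"method": "send_rows", "body": {"newtons": 15, "steps": [[[0, -0.002, 0], [0, 0, 0], 0.1], [[0, 0, 0.002], [0, 0, 0], 0.1], [[0, 0, 0], [0, 0, 0], 0.1], [[0, 0, 0], [0, 0, 0], 0.1], [[0, 0, 0], [0, 0, 0], 0.1], [[0, 0, 0], [0, 0, 0], 0.1], [[0, 0, 0], [0, 0, 0], 0.1], [[0, 0, 0], [0, 0, 0], 0.1], [[0, 0, 0], [0, 0, 0], 0.1], [[0, 0, 0], [0, 0, 0], 0.1], [[0, 0, 0], [0, 0, 0], 0.1], [[0, 0, 0], [0, 0, 0], 0.1]]}}

```text
time_s: 22.05
tool_pos: [0.4439, 0.3104, 0.0864]
orientation: [-3.141, -0.0, 2.617]
contact_force: [-0.5, -1.2, 0.0]
finger_gap: 0.295
grip_force: 15.0
```

>>> {"method": "send_rows", "body": {"newtons": 60, "steps": [[[0, 0, 0], [0, 0, 0], 0.1], [[0, 0, 0], [0, 0, 0], 0.1], [[0, 0, 0], [0, 0, 0], 0.1], [[0, 0, 0], [0, 0, 0], 0.1]]}}

```text
time_s: 22.38
tool_pos: [0.4439, 0.3105, 0.0864]
orientation: [-3.141, -0.0, 2.617]
contact_force: [0.2, -0.5, 0.1]
finger_gap: 0.296
grip_force: 60.3
```

```bash
python3 - <<'E'
from h import *
o=readout.observe(); print(o["contact_force"],o["ft_torque"])
go(.445,.310,.27,2.617)
go(.547,.0268,.27,2.877)
E
```

```text
[ 0.23430822 -0.52945702  0.08638793] [-0.14801064  0.10152706  0.00170842]
t 22.38 at [0.4439 0.3105 0.0864] [-3.141 -0.     2.617] j7 0.43 F [ 0.2 -0.5  0.1] | shift [-2.900e-03  3.000e-04 -4.589e-01] norm 0.184 turn rz 0.001
t 22.38 at [0.4439 0.3105 0.0864] [-3.141 -0.     2.617] j7 0.43 F [ 0.2 -0.5  0.1] | shift [-0.4342 -0.6171 -0.4589] norm 0.353 turn rz -0.519
```

>>> {"method": "send_rows", "body": {"steps": [[[0, 0, -0.02], [0, 0, 0], 0.1], [[0, 0, -0.04], [0, 0, 0], 0.1], [[0, 0, -0.06], [0, 0, 0], 0.1], [[0, 0, -0.07], [0, 0, 0], 0.1], [[0, 0, -0.07], [0, 0, 0], 0.1], [[0, 0, -0.07], [0, 0, 0], 0.1], [[0, 0, -0.06], [0, 0, 0], 0.1], [[0, 0, -0.04], [0, 0, 0], 0.1], [[0, 0, -0.02], [0, 0, 0], 0.1], [[0, 0, 0], [0, 0, -0.1], 0.1], [[0, 0, 0], [0, 0, -0.14], 0.1], [[0, 0, 0], [0, 0, -0.14], 0.1]]}}

```text
time_s: 23.38
tool_pos: [0.4436, 0.3103, 0.2659]
orientation: [-3.141, -0.001, 2.811]
contact_force: [0.4, -0.3, -3.6]
finger_gap: 0.297
grip_force: 60.2
```

>>> {"method": "send_rows", "body": {"steps": [[[0, 0, 0], [0, 0, -0.1], 0.1], [[0, 0, 0], [0, 0, -0.039], 0.1], [[0, 0, 0], [0, 0, 0], 0.1], [[0, 0, 0], [0, 0, 0], 0.1]]}}

```text
time_s: 23.72
tool_pos: [0.4438, 0.3104, 0.2661]
orientation: [-3.141, -0.0, 2.875]
contact_force: [-0.1, -0.4, -4.0]
finger_gap: 0.294
grip_force: 60.2
```

```bash
python3 - <<'E'
from h import *
o=readout.observe(); print(o["contact_force"],o["ft_torque"],o["finger_gap"])
go(.547,.027,.25,2.877)
w=cam("wrist"); cv2.imwrite("pics/w8.png",w["img"])
p=o["tool_pos"]; yaw=o["orientation"][2]; ex=np.array([np.cos(yaw),np.sin(yaw)])
for r in (.054,-.054,0): 
    q=p[:2]+r*ex; print(r,proj(w,(*q,p[2]-.0724)).round(1),proj(w,(*q,p[2]+.0126)).round(1))
E
```

```text
[-0.12737918 -0.38913479 -4.01648898] [ 0.00408644  0.03567682 -0.05394707] 0.29377282664949994
t 23.72 at [0.4438 0.3104 0.2661] [-3.141 -0.     2.875] j7 0.64 F [-0.1 -0.4 -4. ] | shift [-0.4343 -0.6165  0.0403] norm 0.302 turn rz -0.004
0.054 [313.7 168.8] [313.6 191.7]
-0.054 [313.5 338.7] [313.4 448. ]
0 [313.6 259.3] [313.5 333.1]
```

View pics/w8.png

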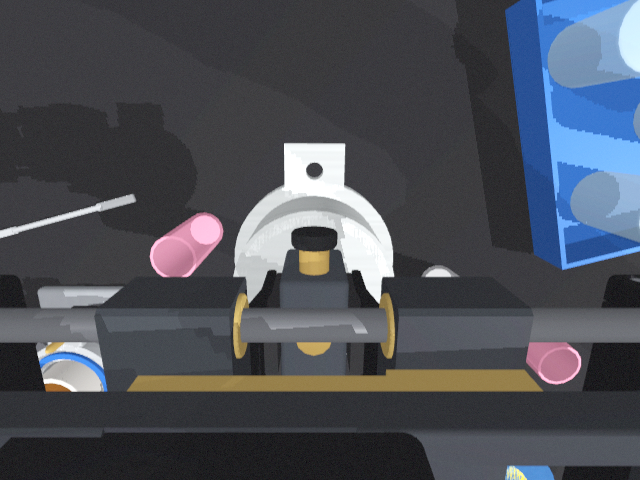

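The wrist view shows the head held square, with the far ear hole at (314.5,170) against a predicted (313.7,168.8). I'll get that offset numerically.

```bash
python3 - <<'E'
from h import *
w=cam("wrist"); o=readout.observe(); p=o["tool_pos"]; yaw=o["orientation"][2]
m=mask(w["img"],(0,0,0),(180,255,110),(298,158,331,182)); b=blobs(m,10); 
ex=np.array([np.cos(yaw),np.sin(yaw)]);ey=np.array([np.sin(yaw),-np.cos(yaw)])
for c in b:
    u=hullc(c); q=plane(w,u,p[2]-.0724)[:2]-p[:2]; print(u,cv2.boundingRect(c),"tool",q@ex-.054,q@ey)
wm=mask(w["img"],(0,0,150),(180,40,255),(270,140,360,186)); r=[(np.nonzero(wm[v])[0][[0,-1]]) for v in (150,160,170)]; print(r)
for v in (.054,.0): pass
go(.547,.027,.25,2.876)
E
```

```text
[313.92675159 169.58917197] (306, 163, 17, 14) tool -0.0004542523806222998 0.00010653440354466689
[array([284, 344]), array([284, 344]), array([284, 344])]
t 23.82 at [0.4439 0.3105 0.2663] [-3.141 -0.     2.876] j7 0.64 F [ 0.2 -0.2 -4.5] | shift [-0.4348 -0.6163  0.0407] norm 0.302 turn rz -0.001
```

>>> {"method": "send_rows", "body": {"steps": [[[-0.014, -0.02, 0], [0, 0, 0], 0.1], [[-0.03, -0.043, 0], [0, 0, 0], 0.1], [[-0.04, -0.057, 0], [0, 0, 0], 0.1], [[-0.05, -0.07, 0], [0, 0, 0], 0.1], [[-0.055, -0.08, 0], [0, 0, 0], 0.1], [[-0.055, -0.08, 0], [0, 0, 0], 0.1], [[-0.055, -0.08, 0], [0, 0, 0], 0.1], [[-0.05, -0.07, 0], [0, 0, 0], 0.1], [[-0.04, -0.057, 0], [0, 0, 0], 0.1], [[-0.03, -0.04, 0], [0, 0, 0], 0.1], [[-0.015, -0.019, 0], [0, 0, 0], 0.1], [[0, 0, 0], [0, 0, 0], 0.1]]}}

```text
time_s: 24.82
tool_pos: [0.5474, 0.0242, 0.2666]
orientation: [-3.141, 0.001, 2.872]
contact_force: [-0.0, -0.9, -4.6]
finger_gap: 0.295
grip_force: 60.2
```

>>> {"method": "send_rows", "body": {"steps": [[[0, 0, 0], [0, 0, 0], 0.1], [[0, 0, 0.02], [0, 0, 0], 0.1], [[0, 0, 0.03], [0, 0, 0], 0.1], [[0, 0, 0.04], [0, 0, 0], 0.1], [[0, 0, 0.03], [0, 0, 0], 0.1], [[0, 0, 0.02], [0, 0, 0], 0.1], [[0, 0, 0.02], [0, 0, 0], 0.1], [[0, 0, 0], [0, 0, 0], 0.1], [[0, 0, 0], [0, 0, 0], 0.1]]}}

```text
time_s: 25.57
tool_pos: [0.547, 0.0274, 0.2023]
orientation: [-3.141, -0.0, 2.877]
contact_force: [0.3, 0.6, -4.5]
finger_gap: 0.293
grip_force: 60.2
```

```bash
python3 - <<'E'
from h import *
go(.5467,.027,.198,2.876)
E
```

```text
t 25.57 at [0.547  0.0274 0.2023] [-3.141 -0.     2.877] j7 1.26 F [ 0.3  0.6 -4.5] | shift [ 0.0004 -0.0012  0.0107] norm 0.004 turn rz 0.002
```

```bash
python3 - <<'E'
from h import *
o=readout.observe(); p=o["tool_pos"]; zu=p[2]-.0864; yaw=o["orientation"][2]; ex=np.array([np.cos(yaw),np.sin(yaw)])
for n,mo in (("scene",(.5505,.028)),("side",(.5457,.0252))):
    c=cam(n)
    for r in (.054,-.054):
        h=np.array([p[0]+r*ex[0],p[1]+r*ex[1],zu+.014]); u=proj(c,h).round().astype(int)
        g=cv2.cvtColor(c["img"],cv2.COLOR_BGR2GRAY)[u[1]-5:u[1]+6,u[0]-5:u[0]+6]
        print(n,r,"pred",proj(c,h).round(1),"at",u); print(g)
E
```

```text
scene 0.054 pred [344.7 210.3] at [345 210]
[[ 62  63  69  63  51  47  45  45  44  43  46]
 [ 61  62  60  63  57  57  49  39  36  39  36]
 [ 62  63  60  59  60  59  55  43  59  89  89]
 [ 62  62  60  60  62  76  76  73 116 176 177]
 [ 61  63  60  62  82 108  99 104 168 231 239]
 [ 53  55  58  73 115 141 106 116 190 237 243]
 [ 50  50  54  91 138 138  97  96 150 193 224]
 [ 45  44  53 102 147 123  88  82  95 120 155]
 [ 46  41  52 100 146 138 122 103  85  80  93]
 [ 41  40  45  85 151 194 193 174 145 106  85]
 [ 31  32  43 105 177 220 227 230 226 185 133]]
scene -0.054 pred [322.2 241.5] at [322 242]
[[188 232 245 245 239 222 206 177 160 158 162]
 [218 235 239 240 236 225 223 209 190 175 170]
 [235 237 234 229 227 223 224 222 217 207 196]
 [238 238 232 222 218 217 218 224 222 221 217]
 [237 234 226 216 207 194 193 215 222 222 220]
 [234 226 219 205 183 155 157 197 218 221 221]
 [230 221 215 198 163 141 155 195 219 221 219]
 [229 221 215 205 179 177 198 214 220 221 220]
 [231 225 220 215 210 208 218 220 221 220 219]
 [210 221 221 221 221 219 219 219 219 221 213]
 [168 185 197 210 220 2
[... 447 characters left out ...]
12 222 224 227 230 230 231 236 241 231 191]
 [188 198 203 208 211 214 218 228 233 218 179]
 [158 165 167 168 176 176 179 195 209 194 171]]
side -0.054 pred [329.8 222.4] at [330 222]
[[216 218 177 128 106 101  97  99  87  81  74]
 [228 236 218 185 167 165 163 161 151 142 128]
 [231 244 238 225 214 213 211 209 205 198 178]
 [228 244 242 233 222 221 223 225 225 221 207]
 [222 240 241 227 210 201 212 220 227 227 214]
 [225 238 236 219 185 174 189 211 224 227 213]
 [235 242 238 219 191 180 192 214 226 227 212]
 [246 248 242 230 223 216 220 226 231 230 210]
 [248 248 243 237 233 232 232 232 235 233 203]
 [241 236 230 226 226 228 229 231 231 227 193]
 [210 200 193 192 197 203 207 209 215 205 166]]
```

Both outside cameras place the ear holes within about 1 mm of the dowels, so I'll lower gently onto the dowels and watch the force.

>>> {"method": "send_rows", "body": {"steps": [[[0, -0.001, 0.006], [0, 0, 0], 0.1], [[0, 0, 0.006], [0, 0, 0], 0.1], [[0, 0, 0.006], [0, 0, 0], 0.1], [[0, 0, 0.006], [0, 0, 0], 0.1], [[0, 0, 0.004], [0, 0, 0], 0.1], [[0, 0, 0], [0, 0, 0], 0.1], [[0, 0, 0], [0, 0, 0], 0.1]]}}

```text
time_s: 26.25
tool_pos: [0.5469, 0.0269, 0.1912]
orientation: [-3.142, -0.0, 2.877]
contact_force: [0.5, -0.5, -3.4]
finger_gap: 0.299
grip_force: 60.2
```

```bash
python3 - <<'E'
from h import *
print(readout.observe()["ft_torque"])
go(.5467,.027,.1714,2.876)
E
```

```text
[0.01222786 0.02420158 0.01536661]
t 26.25 at [0.5469 0.0269 0.1912] [-3.142 -0.     2.877] j7 1.27 F [ 0.5 -0.5 -3.4] | shift [0.0005 0.     0.0494] norm 0.02 turn rz 0.002
```

>>> {"method": "send_rows", "body": {"steps": [[[0, 0, 0.004], [0, 0, 0], 0.1], [[0, 0, 0.004], [0, 0, 0], 0.1], [[0, 0, 0.004], [0, 0, 0], 0.1], [[0, 0, 0], [0, 0, 0], 0.1]]}}

```text
time_s: 26.58
tool_pos: [0.5468, 0.0269, 0.1861]
orientation: [-3.141, -0.0, 2.877]
contact_force: [0.6, -0.4, -4.6]
finger_gap: 0.295
grip_force: 60.2
```

>>> {"method": "send_rows", "body": {"steps": [[[0, 0, 0.004], [0, 0, 0], 0.1], [[0, 0, 0.004], [0, 0, 0], 0.1], [[0, 0, 0], [0, 0, 0], 0.1]]}}

```text
time_s: 26.83
tool_pos: [0.5468, 0.027, 0.1829]
orientation: [-3.141, -0.0, 2.877]
contact_force: [-0.1, 0.4, -4.2]
finger_gap: 0.298
grip_force: 60.2
```

>>> {"method": "send_rows", "body": {"steps": [[[0, 0, 0.004], [0, 0, 0], 0.1], [[0, 0, 0.004], [0, 0, 0], 0.1], [[0, 0, 0.004], [0, 0, 0], 0.1], [[0, 0, 0.004], [0, 0, 0], 0.1], [[0, 0, 0.003], [0, 0, 0], 0.1], [[0, 0, 0], [0, 0, 0], 0.1]]}}

```text
time_s: 27.33
tool_pos: [0.547, 0.0269, 0.1756]
orientation: [3.142, -0.0, 2.877]
contact_force: [0.6, 0.7, -4.3]
finger_gap: 0.294
grip_force: 60.2
```

>>> {"method": "send_rows", "body": {"steps": [[[0, 0, 0.002], [0, 0, 0], 0.1], [[0, 0, 0.002], [0, 0, 0], 0.1], [[0, 0, 0.002], [0, 0, 0], 0.1], [[0, 0, 0], [0, 0, 0], 0.1]]}}

```text
time_s: 27.67
tool_pos: [0.5471, 0.0269, 0.1737]
orientation: [3.141, 0.0, 2.877]
contact_force: [-2.5, -0.6, 5.1]
finger_gap: 0.291
grip_force: 60.3
```

>>> {"method": "send_rows", "body": {"steps": [[[0, 0, 0.002], [0, 0, 0], 0.1], [[0, 0, 0.002], [0, 0, 0], 0.1], [[0, 0, 0.002], [0, 0, 0], 0.1], [[0, 0, 0], [0, 0, 0], 0.1], [[0, 0, 0], [0, 0, 0], 0.1]]}}

```text
time_s: 28.08
tool_pos: [0.5472, 0.0269, 0.1717]
orientation: [3.141, 0.001, 2.877]
contact_force: [-4.4, -0.5, 8.8]
finger_gap: 0.291
grip_force: 60.3
```

```bash
python3 - <<'E'
from h import *
print(readout.observe()["ft_torque"])
go(.5467,.027,.1714,2.876)
E
```

```text
[-0.15957557  1.13101064  0.02626518]
t 28.08 at [0.5472 0.0269 0.1717] [3.141e+00 1.000e-03 2.877e+00] j7 1.28 F [-4.4 -0.5  8.8] | shift [ 0.0013 -0.0001  0.0009] norm 0.001 turn rz 0.001
```

>>> {"method": "send_rows", "body": {"steps": [[[0.001, 0, 0.002], [0, 0, 0], 0.1], [[0, 0, 0.002], [0, 0, 0], 0.1], [[0, 0, 0], [0, 0, 0], 0.1], [[0, 0, 0], [0, 0, 0], 0.1]]}}

```text
time_s: 28.42
tool_pos: [0.5471, 0.0269, 0.1714]
orientation: [3.14, 0.001, 2.877]
contact_force: [-8.4, -1.5, 20.7]
finger_gap: 0.291
grip_force: 60.3
```

```bash
python3 - <<'E'
from h import *
print(readout.observe()["ft_torque"])
go(.5467,.027,.1714,2.876)
E
```

```text
[-0.31562724  2.21242694  0.03631311]
t 28.42 at [0.5471 0.0269 0.1714] [3.140e+00 1.000e-03 2.877e+00] j7 1.28 F [-8.4 -1.5 20.7] | shift [ 0.001 -0.    -0.   ] norm 0.0 turn rz 0.001
```

>>> {"method": "send_rows", "body": {"steps": [[[0.002, 0, 0], [0, 0, 0], 0.1], [[0.002, 0, 0.001], [0, 0, 0], 0.1], [[0, 0, 0], [0, 0, 0], 0.1], [[0, 0, 0], [0, 0, 0], 0.1]]}}

```text
time_s: 28.75
tool_pos: [0.547, 0.0269, 0.1714]
orientation: [3.14, 0.005, 2.876]
contact_force: [-1.6, -2.4, 16.7]
finger_gap: 0.295
grip_force: 60.1
```

```bash
python3 - <<'E'
from h import *
o=readout.observe();print(o["ft_torque"],o["orientation"])
go(.5467,.027,.1714,2.876)
E
```

```text
[-0.67167282  0.60087068 -0.01474439] [3.13976126 0.0047653  2.87617698]
t 28.75 at [0.547  0.0269 0.1714] [3.14  0.005 2.876] j7 1.27 F [-1.6 -2.4 16.7] | shift [ 0.0008 -0.      0.    ] norm 0.0 turn rz 0.0
```

>>> {"method": "send_rows", "body": {"steps": [[[-0.002, 0, 0.001], [0, -0.004, 0], 0.1], [[0, 0, 0.002], [0, 0, 0], 0.1], [[0, 0, 0], [0, 0, 0], 0.1], [[0, 0, 0], [0, 0, 0], 0.1], [[0, 0, 0], [0, 0, 0], 0.1]]}}

```text
time_s: 29.17
tool_pos: [0.547, 0.0269, 0.1713]
orientation: [3.139, 0.005, 2.876]
contact_force: [-12.2, -2.6, 33.5]
finger_gap: 0.292
grip_force: 60.1
```

```bash
python3 - <<'E'
from h import *
o=readout.observe();print(o["ft_torque"],o["orientation"])
go(.5467,.027,.1714,2.876)
E
```

```text
[-0.65542741  3.04541401 -0.02113348] [3.13928007 0.00481097 2.87629525]
t 29.17 at [0.547  0.0269 0.1713] [3.139 0.005 2.876] j7 1.28 F [-12.2  -2.6  33.5] | shift [ 0.0008 -0.     -0.0002] norm 0.0 turn rz 0.001
```

>>> {"method": "send_rows", "body": {"steps": [[[0.002, 0, 0.0005], [0, 0, 0], 0.1], [[0.002, 0, 0.0005], [0, 0, 0], 0.1], [[0.001, 0, 0], [0, 0, 0], 0.1], [[0, 0, 0], [0, 0, 0], 0.1], [[0, 0, 0], [0, 0, 0], 0.1]]}}

```text
time_s: 29.58
tool_pos: [0.5469, 0.0269, 0.1714]
orientation: [3.139, 0.009, 2.876]
contact_force: [-1.8, -3.5, 27.3]
finger_gap: 0.291
grip_force: 60.2
```

```bash
python3 - <<'E'
from h import *
o=readout.observe();print(o["ft_torque"],o["orientation"])
go(.5467,.027,.1714,2.876)
c=cam("scene"); m=mask(c["img"],(105,90,60),(130,255,255),(305,215,360,265)); print("blue left",[cv2.contourArea(b) for b in blobs(m,2)])
c=cam("side"); m=mask(c["img"],(105,90,60),(130,255,255),(285,215,335,260)); print("blue left",[cv2.contourArea(b) for b in blobs(m,2)])
E
```

```text
[-1.00084492  1.0785566   0.02658696] [3.13879846 0.00932998 2.87582864]
t 29.58 at [0.5469 0.0269 0.1714] [3.139 0.009 2.876] j7 1.27 F [-1.8 -3.5 27.3] | shift [ 0.0006  0.0001 -0.0001] norm 0.0 turn rz -0.0
blue left []
blue left []
```

>>> {"method": "send_rows", "body": {"steps": [[[0, 0, 0.0003], [0, -0.006, 0], 0.1], [[0, 0, 0.0003], [0, -0.006, 0], 0.1], [[0, 0, 0], [0, 0, 0], 0.1], [[0, 0, 0], [0, 0, 0], 0.1]]}}

```text
time_s: 30.02
tool_pos: [0.5469, 0.027, 0.1713]
orientation: [3.139, 0.015, 2.876]
contact_force: [-2.7, -3.0, 30.0]
finger_gap: 0.291
grip_force: 60.0
```

```bash
python3 - <<'E'
from h import *
o=readout.observe();print(o["ft_torque"],o["orientation"])
go(.5467,.027,.1714,2.876)
E
```

```text
[-0.91493982  1.45958591 -0.0746757 ] [3.13854181 0.01524767 2.87561716]
t 30.02 at [0.5469 0.027  0.1713] [3.139 0.015 2.876] j7 1.27 F [-2.7 -3.  30. ] | shift [ 0.0006 -0.     -0.0002] norm 0.0 turn rz -0.001
```

>>> {"method": "send_rows", "body": {"steps": [[[0, 0, 0], [0, 0.008, 0], 0.1], [[0, 0, 0], [0, 0.008, 0], 0.1], [[0, 0, 0], [0, 0.008, 0], 0.1], [[0, 0, 0], [0, 0.006, 0], 0.1], [[0, 0, 0], [0, 0, 0], 0.1], [[0, 0, 0], [0, 0, 0], 0.1]]}}

```text
time_s: 30.52
tool_pos: [0.5471, 0.0269, 0.1713]
orientation: [3.139, 0.001, 2.876]
contact_force: [-3.0, -3.9, 29.5]
finger_gap: 0.29
grip_force: 60.3
```

```bash
python3 - <<'E'
from h import *
o=readout.observe();print(o["ft_torque"],o["orientation"])
go(.5467,.027,.1714,2.876)
E
```

```text
[-1.06898793  0.76504888 -0.06061524] [3.13859918e+00 6.16372183e-04 2.87577455e+00]
t 30.52 at [0.5471 0.0269 0.1713] [3.139e+00 1.000e-03 2.876e+00] j7 1.28 F [-3.  -3.9 29.5] | shift [ 0.0009 -0.     -0.0002] norm 0.0 turn rz -0.0
```

>>> {"method": "send_rows", "body": {"steps": [[[0, -0.001, 0], [0.003, 0, 0], 0.1], [[0, -0.0005, 0], [0.003, 0, 0], 0.1], [[0, 0, 0], [0, 0, 0], 0.1], [[0, 0, 0], [0, 0, 0], 0.1], [[0, 0, 0], [0, 0, 0], 0.1]]}}

```text
time_s: 30.93
tool_pos: [0.547, 0.0269, 0.1713]
orientation: [3.141, 0.001, 2.876]
contact_force: [-2.0, -1.9, 27.9]
finger_gap: 0.292
grip_force: 60.3
```

```bash
python3 - <<'E'
from h import *
o=readout.observe();print(o["ft_torque"],o["orientation"])
go(.5467,.027,.1714,2.876)
E
```

```text
[-0.42917775  0.47791634 -0.05197488] [3.14068311e+00 8.99282985e-04 2.87605575e+00]
t 30.93 at [0.547  0.0269 0.1713] [3.141e+00 1.000e-03 2.876e+00] j7 1.28 F [-2.  -1.9 27.9] | shift [ 0.0009 -0.0001 -0.0002] norm 0.0 turn rz 0.0
```

The head is closed, upright and pressed with about 28 N, so I'm handing it in.

```bash
python3 -c "
from rig import job
print(job.close_job())"
```

```text
the job is handed in; nothing more can be done
None
```

The liner and insert are seated, and the head is over both dowels, held pressed shut with about 28 N at the closed height. The job was handed in at about 31 s; I viewed 11 pictures, one over the limit of 10.

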